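# Walk a loaded prism mould home in its stripping bed and latch it

## Robot

A 6-joint arm with a two-finger parallel gripper is mounted at the origin on a cart in front of the work surface, level with it; the furniture and walls round the work are solid. World frame = base frame: x ahead of the robot, y to its left, z up, the work surface at z = 0. Lengths are in m, angles in degrees, forces in N, time in s.
With the tool pointing down it reaches from about 0.375 to 0.9 m from the base axis. Payload 3.1 kg.
Tool frame: the origin (TCP) lies at the very end of the fingers, on their centre line; the grasp point (between the pads) lies 19 mm behind it; z points along the fingers, y is the line along which they close (so a half turn about z gives the same grasp; the last joint's range is limited). The gripper opens to 87 mm and grips with 3 to 60 N. Pads are 19 mm wide; open, the fingers measure 117 mm over their backs; the gripper's body (75 mm by 190 mm) begins 51 mm behind the grasp point.
Start: joints at [-77.836, 30.224, 82.088, -0, 67.689, -10.227], TCP at [0.238, -0.578, 0.223] pointing down, gripper open.
Joint ranges: [-176.69, 176.69], [-43.24, 126.21], [12.49, 139.97], [-82, 262], [0, 151.66], [-163.58, 163.58]. Speed limits (degrees/s): [159.86, 159.86, 180, 180, 180, 180].

## Interface

Orientations are given as a 3x3 rotation matrix whose columns are the frame's x, y, z axes.
In Python, from rig import bot, imaging gives the robot as it stands.
- The arm moves only by the tool drive_tool, never from a script. Its argument "deltas" is text: rows parted by semicolons, each of 5 numbers parted by spaces: the finger opening in mm, from 0 to 87, then the shift along the world's x, y, z in mm, then the turn about the world's z in rad. In form: jaw dx dy dz twist; .... A call has 1 to 12 rows; each row is the pose to reach, as a shift and turn from the pose commanded when the call began; what a row does not reach only later rows make up. A row lasts 1/10 s, in which the tool goes at most 50 mm and 8.59 degrees, less where a joint would pass 70% of its speed; a pose out of reach is approached as far as the arm can. A call with a gripper value outside its range is refused whole. The fingers move at their own pace and stop on an object; the grip force is fixed at half the most. Time passes only in rows, so rows that repeat a pose let the fingers close. It gives the time, the measured TCP pose, the force, the opening and the grip force at its end, in the units of the state.
- bot.read_state(): the state, without advancing time (a new reading comes with each control period).
- imaging.capture(name): name is "side" or "top" or "wrist"; returns the picture (420x560x3 uint8, red, green, blue); there is no depth.
- imaging.camera_model(name): a dict with "fx", "fy", "cx", "cy" (pixels), "T" (4x4, takes a point from camera to world coordinates). Camera axes: x right, y down, z forward; pixel columns grow to the right and rows downward; lengths in m; the calibration is good to about 2 mm. A picture is of the moment at which its call begins: read the wrist's pose just before it. camera_model takes no time and is no camera call; for the wrist camera it gives the pose at the moment of the call.
- bot.hand_in(): hands the job in; it is judged then, once.
The state is a dict: "time_s": time; "joint_positions": joint angles; "qvel": joint speeds; "tau": joint torques, N m; "position": TCP position; "tcp_rot": TCP orientation; "force": force on the tool from outside, world axes, zero at the start; "moment": the same for the moment, N m; "opening": opening from 0.0 (shut) to 1.0 (fully open); "grasp_force": force on a finger pad.
Only numpy, scipy, OpenCV 4.12 (cv2) and the standard library are available. Lean on these libraries where they do the work, as an engineer would, in place of code of your own. Each camera call takes 0.05 s, during which the arm holds its last target. There are 200 camera calls.

## Task

The heavy mould with the day-old mortar prisms stands at the open end of the stripping bed: walk it forward between the guide rails, by pushing its two rear corners in turn, until its front face sits squarely on both stop buttons, then swing the latch fully closed behind it. The prisms are still weak, so come up to the mould slowly, keep it flat on the bed and never press or knock on it with more than 24 N, neither with the gripper nor through the latch: that is enough to swing round one corner at a time, but not to shove the whole mould straight on. Leave the cup, the puck and the trowel beside the bed alone.

Things in the scene. Friction and masses are not known exactly. Their poses are not given: they have to be found in the camera images.
- mould: three-gang steel prism mould with grey mortar prisms, 140 deep (x) x 200 wide (y) x 48 high, 4.7 kg, plain upright faces, on 4 domed feet (x +-20, y +-46; friction about 0.6). Pushed at one rear corner (about 12 N) it turns about its far feet: that corner also moves outward half as far, the far one back a third as far. Origin: centre of its underside; x points ahead, y left
- bed: fixed dark steel bed plate of the stripping station, 255 x 292, top 25 mm above the bench, with guides, stop and latch. Origin: on the bench under the bed's middle; x axis points ahead from the open end to the stop, y left. The plate spans x -138 to +117, y +-146. Two steel stop buttons end at x = +95 (y +-65, 41 above the bench): home is front face on both, rear face then at x -45
- guides: the bed's two guide rails of slippery white plastic and its aluminium stop bar, fixed to the bed; origin on the bed's top, over the bed's origin, axes as the bed. Rails 22 high, inner faces at y +-110 from x = +75 to +101 (10 mm play each side of the mould), flared from there to y +-125 at x = +45; stop bar 28 high, front at x = +99, with the buttons on it
- mould_front_left (a point): front left upright edge of the mould, 26 mm above its underside (mould x +70, y +100)
- mould_front_right (a point): front right upright edge of the mould, 26 mm above its underside (mould x +70, y -100)
- mould_rear_left (a point): rear left upright edge of the mould, on the side of the robot, 26 mm above its underside (mould x -70, y +100)
- mould_rear_right (a point): rear right upright edge of the mould, 26 mm above its underside (mould x -70, y -100)
- latch_pivot (a point): axis of the swing latch, on the bed's right side, at bed x -54, y -131, 45 mm above the bench; fixed to the bed
- latch_knob (a point): top of the black knob (17 wide, 18 high, its top 75 above the bench) that stands on the latch bar 74 mm from the pivot. The bar is plain steel, 12 wide, 86 long from the pivot, and spans heights 31 to 45 above the bench: push it by its side or by the knob
- latch_bar (a joint): angle of the swing latch about its upright pivot: 0 open (bar points back and out to the right, 45 deg from each), grows clockwise seen from above as the bar swings through pointing straight back (0.79); 2.356 closed against its own stop: bar points to bed +y, across the rear face of the mould's right half. It passes only a mould that is home (3 mm play), stiff hinge 0.12 Nm, stays where left
- cup: empty grey mixing cup, 77 wide, 88 high, standing left of the bed; bystander, origin at the centre of its underside
- brick_puck: pale cast sample puck, 44 wide, 25 high, left of the bed near the bench's front; bystander, origin at the centre of its underside
- trowel: margin trowel with a wooden handle, 254 x 153 x 29, lying on the left; bystander, origin at the centre of its underside

How it is judged (in metres and radians):
On the way:
1. the mould is home: both front edges within 3 mm of the stop plane, with the latch still open (x of each of mould_front_left, mould_front_right in the frame of bed above 0.092 m and value of joint latch_bar below 1.2 rad), for 0.2 s.
At the end, for the whole second after the job is handed in: Both front edges of the mould stand within 3 mm of the plane of the stop buttons, the mould is flat on the bed and at rest, and the latch is closed behind it (joint above 2.28 of 2.356) (x of each of mould_front_left, mould_front_right in the frame of bed above 0.092 m and value of joint latch_bar above 2.28 rad and angle between mould's own z axis and vertical below 0.03 rad and linear speed of mould below 0.01 m/s and velocity of joint latch_bar below 0.1 rad/s); the robot touches nothing.
It fails at once if the gripper presses on the mould with more than 24 N (contact force between the fingers and mould above 24 N).
It fails at once if the arm presses on the mould with more than 24 N (contact force between the arm and mould above 24 N).
It fails at once if the latch bar presses on the mould with more than 24 N (contact force between latch_bar and mould above 24 N).
It fails at once if the mould is tipped or lifted off the bed (angle between mould's own z axis and vertical above 0.06 rad or height (world z) of mould above 0.035 m).
It fails at once if the cup, the puck or the trowel is moved by more than 15 mm (distance of any of cup, brick_puck, trowel from where it was at the start of the episode above 0.015 m).
It also fails if it takes over 72 s, if anything falls off the work surface, if the arm or the gripper's body presses on something with over 40 N, if the wrist force passes 120 N, or if a joint passes its speed limit or range.

## Working session

There is one attempt and no reset: what is moved stays moved. The work goes in short steps, Python scripts to look and compute and a tool call to move; the robot and the scene stay as the last step left them, time stands still between calls to the robot, and variables do not carry over. Pictures are saved under pics/ and viewed, at most 10 in all, crops included, and the job is handed in when it is done.

Besides the shell and the picture viewer there is one more tool, called after "Emit:" by a JSON object that holds its "name" and its "arguments". drive_tool: Moves the arm, as the interface text tells. Its arguments: {"type":"object","properties":{"deltas":{"type":"string"}},"required":["deltas"]}

```bash
mkdir -p pics; ls; python3 - <<'E'
from rig import bot, imaging
import cv2
for n in ("top","side"):
    m=imaging.camera_model(n); print(n,m)
    cv2.imwrite(f"pics/{n}0.png",cv2.cvtColor(imaging.capture(n),cv2.COLOR_RGB2BGR))
print(bot.read_state())
E
```

```text
pics
top {'fx': 475.91235261571296, 'fy': 475.91235261571296, 'cx': 284.2854725595772, 'cy': 203.76636360454145, 'T': array([[-0.02512701, -0.9907825 ,  0.13311148,  0.38172736],
       [-0.99967249,  0.02554933,  0.00146531,  0.01551858],
       [-0.00485271, -0.13303106, -0.99109999,  1.22110443],
       [ 0.        ,  0.        ,  0.        ,  1.        ]])}
side {'fx': 442.7983308661702, 'fy': 442.7983308661702, 'cx': 276.31189390516835, 'cy': 209.03500491029604, 'T': array([[-0.99896512, -0.02828578,  0.0356174 ,  0.48432388],
       [-0.0444955 ,  0.77004913, -0.63643105,  0.78247832],
       [-0.0094252 , -0.63735724, -0.77051082,  0.96480454],
       [ 0.        ,  0.        ,  0.        ,  1.        ]])}
{'time_s': 0.1, 'joint_positions': array([-7.78363673e+01,  3.02718826e+01,  8.21505675e+01,  2.39554341e-05,
        6.76898186e+01, -1.02278217e+01]), 'qvel': array([-0.04085624, -0.09271454, -0.23712313, -0.01900641, -0.04119604,
        0.02645772]), 'tau': array([-6.97926152e-04, -4.40986061e+01, -1.77149552e+01,  6.33530156e-02,
        5.33609244e-02, -3.65283518e-05]), 'position': array([ 0.23796053, -0.57719811,  0.22167988]), 'tcp_rot': array([[ 9.24602992e-01,  3.80931933e-01, -4.12488168e-04],
       [ 3.80931997e-01, -9.24601073e-01,  1.91554909e-03],
       [ 3.48306812e-04, -1.92825236e-03, -9.99998080e-01]]), 'force': array([-0.95899147, -1.28598951, -0.71632057]), 'moment': array([-0.03897917, -0.00835181,  0.01803699]), 'grasp_force': 0.0, 'opening': 1.000385547797965}
```

View pics/top0.png

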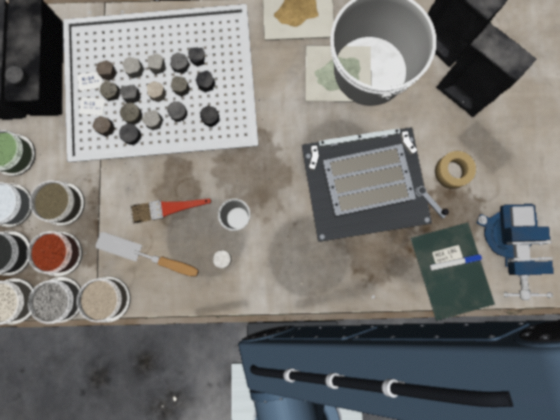

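View pics/side0.png

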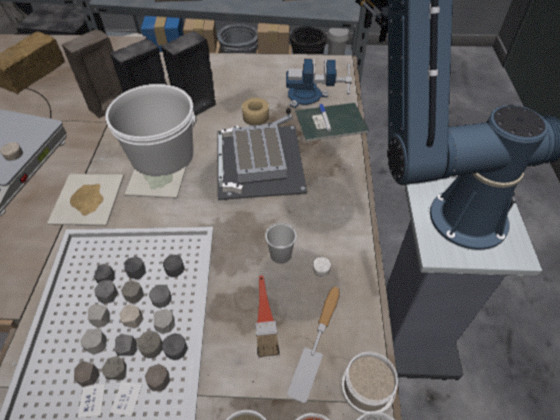

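The top view shows the bed at about px (303–430, 128–240), with the open end towards the robot, the mould at (323–414, 146–215) and the latch knob near (445, 211). The side view agrees. I'll enlarge the bed.

```bash
python3 - <<'E'
import cv2
a=cv2.imread("pics/top0.png")[115:250,290:470]
cv2.imwrite("pics/topc.png",cv2.resize(a,None,fx=4.4,fy=4.4,interpolation=cv2.INTER_CUBIC))
a=cv2.imread("pics/side0.png")[95:205,205:315]
cv2.imwrite("pics/sidec.png",cv2.resize(a,None,fx=5.4,fy=5.4,interpolation=cv2.INTER_CUBIC))
E
```

```text
(no output)
```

View pics/topc.png

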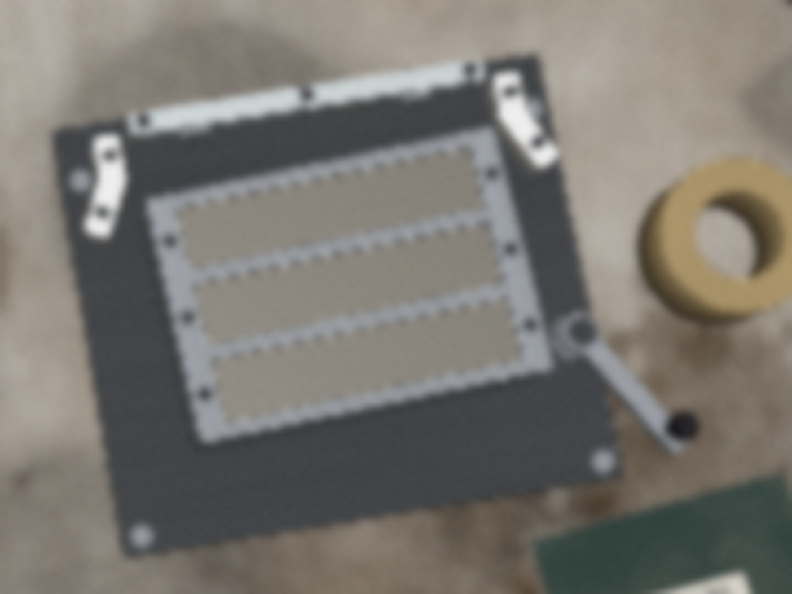

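View pics/sidec.png

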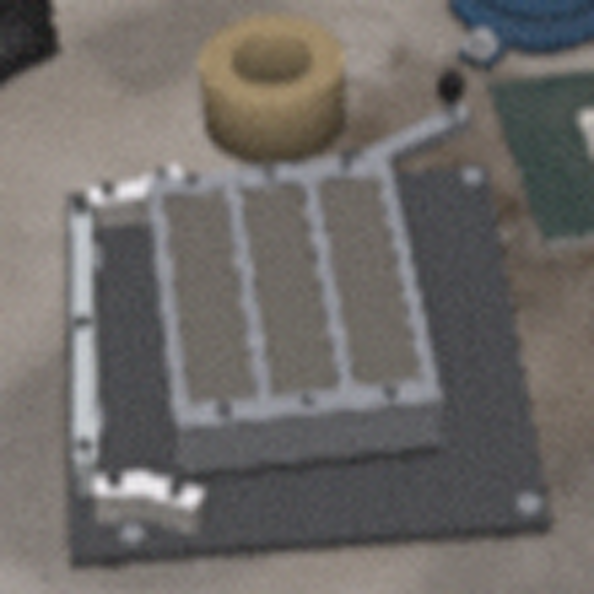

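The crops show all the corners clearly. The mould's top corners in the top crop are FL (148,200), FR (495,127), RR (551,368) and RL (203,442). The knob is at (682,425) and the pivot at (577,333). Next I'll fit the poses.

```bash
cat > h.py <<'E'
import numpy as np, cv2
from rig import bot, imaging
from scipy.optimize import least_squares
def proj(cam,P):
    P=np.atleast_2d(P); T=cam["T"]; q=(P-T[:3,3])@T[:3,:3]
    return np.c_[cam["fx"]*q[:,0]/q[:,2]+cam["cx"],cam["fy"]*q[:,1]/q[:,2]+cam["cy"]]
def ray(cam,uv,z):
    uv=np.atleast_2d(uv).astype(float); T=cam["T"]
    d=np.c_[(uv[:,0]-cam["cx"])/cam["fx"],(uv[:,1]-cam["cy"])/cam["fy"],np.ones(len(uv))]@T[:3,:3].T
    return T[:3,3]+d*((z-T[2,3])/d[:,2])[:,None]
def R2(a): return np.array([[np.cos(a),-np.sin(a)],[np.sin(a),np.cos(a)]])
def place(p,L):
    L=np.atleast_2d(L).astype(float); return L[:,:2]@R2(p[2]).T+p[:2]
E
python3 - <<'E'
from h import *
top,side=imaging.camera_model("top"),imaging.camera_model("side")
t=lambda L:(np.array(L,float)+.5)/4.4-.5+[290,115]
s=lambda L:(np.array(L,float)+.5)/5.4-.5+[205,95]
def fit(L,z,pts,name):
    f=lambda p:np.r_[*[(proj(c,np.c_[place(p,L),np.full(len(L),z)])[i]-uv).ravel() for c,uv,i in pts]]
    r=least_squares(f,[.52,-.17,0.1]); print(name,np.round(r.x,4),"res px",np.round(r.fun,1)); return r.x
bed=np.array([[117,146],[117,-146],[-138,-146],[-138,146]])/1e3
mo=np.array([[70,100],[70,-100],[-70,-100],[-70,100]])/1e3
bt=t([(53,131),(538,55),(620,475),(126,555)]); bs=s([(75,562),(549,528)])
mt=t([(148,200),(495,127),(551,368),(203,442)]); ms=s([(180,417),(152,178),(388,160),(438,393)])
A=[0,1,2,3]
fit(bed,.025,[(top,bt,A)],"bed top"); B=fit(bed,.025,[(top,bt,A),(side,bs,[0,3])],"bed both")
fit(mo,.073,[(top,mt,A)],"m top"); M=fit(mo,.073,[(top,mt,A),(side,ms,A)],"m both")
inb=lambda w:(np.atleast_2d(w)[:,:2]-B[:2])@R2(B[2])*1e3
print("mould corners in bed",inb(place(M,mo)).round(1), "yaw",M[2]-B[2])
k=ray(top,t([(682,425)]),.075);pv=ray(top,t([(577,333)]),.045);print("knob",k,inb(k),"pivot",pv,inb(pv))
for n,L in (("home rear corners",[[-.045,.1],[-.045,-.1]]),("pivot",[[-.054,-.131]])): print(n,place(B,L))
E
```

```text
bed top [ 0.6009 -0.1897  0.133 ] res px [-0.7 -0.7  0.3 -0.8  1.2  0.6 -0.9  0.8]
bed both [ 0.6003 -0.189   0.1346] res px [-1.1 -0.3 -0.  -0.7  1.   0.8 -1.1  1.1 -1.5 -0.8  0.5 -1.2]
m top [ 0.5918 -0.1918  0.1815] res px [-0.3 -0.2 -0.2  0.   0.8  0.1 -0.3  0.1]
m both [ 0.5911 -0.1919  0.1801] res px [-0.2  0.  -0.   0.4  0.8  0.4 -0.3  0.3 -1.1  1.2 -1.  -0.5  0.2 -1.5
  0.5  0.5]
mould corners in bed [[  55.9  101.4]
 [  65.   -98.4]
 [ -74.9 -104.8]
 [ -84.    95. ]] yaw 0.0455915237413744
knob [[ 0.50748981 -0.37032533  0.075     ]] [[-116.28099333 -167.27234713]] pivot [[ 0.56485442 -0.32457204  0.045     ]] [[ -53.2970892  -129.62809791]]
home rear corners [[ 0.54227184 -0.09590649]
 [ 0.5691019  -0.29409869]]
pivot [[ 0.5643419  -0.32602584]]
```

Both fits agree to within 1 to 2 px. The front edges are about 39 mm (left) and 30 mm (right) short of the stop, and the mould's yaw is +0.046 rad. I'll push the left corner first, so the tool goes above and behind it.

Emit:
{"name": "drive_tool", "arguments": {"deltas": "0 45 90 -10 -0.08; 0 85 170 -20 -0.16; 0 125 250 -40 -0.257; 0 165 330 -60 -0.257; 0 200 400 -80 -0.257; 0 233 464 -100 -0.257; 0 233 464 -100 -0.257; 0 233 464 -100 -0.257; 0 233 464 -100 -0.257; 0 233 464 -100 -0.257; 0 233 464 -100 -0.257; 0 233 464 -100 -0.257"}}

```text
time_s: 1.3
position: [0.4711, -0.1102, 0.1215]
tcp_rot: [[0.99, 0.139, -0.002], [0.139, -0.99, 0.002], [-0.002, -0.002, -1.0]]
force: [-0.2, -0.2, -0.8]
opening: 0.033
grasp_force: 0.0
```

Emit:
{"name": "drive_tool", "arguments": {"deltas": "0 0 0 -30 0; 0 0 0 -60 0; 0 0 0 -80 0; 0 0 0 -80 0; 0 5 0.7 -80 0; 0 9 1.3 -80 0; 0 12 1.7 -80 0; 0 14 2 -80 0; 0 16 2.3 -80 0; 0 17 2.4 -80 0; 0 18 2.5 -80 0; 0 18 2.5 -80 0"}}

```text
time_s: 2.5
position: [0.4892, -0.1113, 0.0426]
tcp_rot: [[0.991, 0.134, 0.0], [0.134, -0.991, -0.0], [0.0, 0.0, -1.0]]
force: [0.2, 0.0, -0.3]
opening: 0.004
grasp_force: 0.0
```

```bash
python3 - <<'E'
from h import *
cv2.imwrite("pics/w1.png",cv2.cvtColor(imaging.capture("wrist"),cv2.COLOR_RGB2BGR))
B=[.6003,-.189,.1346]
s=bot.read_state();print(s["position"],s["force"],((s["position"][:2]-B[:2])@R2(B[2])*1e3).round(1))
E
```

```text
[ 0.48904886 -0.11129551  0.04252759] [-0.1203183   0.10014773 -0.25610556] [-99.8  91.9]
```

View pics/w1.png

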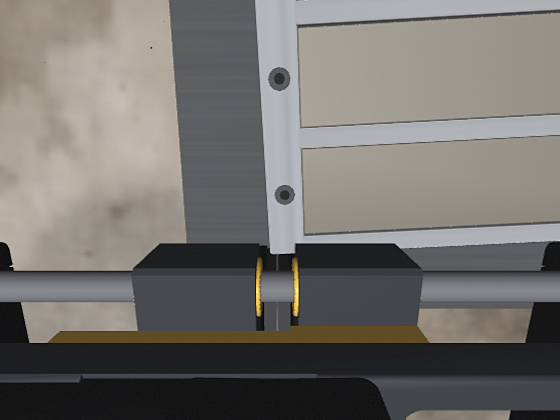

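The wrist view shows the mould's left edge at u≈271 by the fingers, whose centre line is at about 278. The corner is therefore in front of the finger pair and I can creep in.

Emit:
{"name": "drive_tool", "arguments": {"deltas": "0 0.8 0.1 0 0; 0 1.6 0.2 0 0; 0 2.4 0.3 0 0; 0 3.2 0.4 0 0; 0 4 0.5 0 0; 0 4.8 0.6 0 0; 0 5.6 0.7 0 0; 0 6.4 0.8 0 0"}}

```text
time_s: 3.35
position: [0.4955, -0.1105, 0.0426]
tcp_rot: [[0.991, 0.133, -0.0], [0.133, -0.991, 0.0], [-0.0, -0.0, -1.0]]
force: [-1.2, -1.1, -0.1]
opening: 0.008
grasp_force: 0.9
```

Emit:
{"name": "drive_tool", "arguments": {"deltas": "0 0.8 0.2 0 0; 0 1.6 0.5 0 0; 0 2.4 0.9 0 0; 0 3.2 1.4 0 0; 0 4 1.9 0 0; 0 4.8 2.4 0 0"}}

```text
time_s: 3.95
position: [0.4969, -0.1088, 0.0425]
tcp_rot: [[0.991, 0.135, -0.007], [0.135, -0.991, -0.0], [-0.007, -0.001, -1.0]]
force: [-8.4, -8.9, 4.6]
opening: 0.003
grasp_force: 5.4
```

Emit:
{"name": "drive_tool", "arguments": {"deltas": "0 0.8 0.2 0 0; 0 1.6 0.5 0 0; 0 2.4 0.8 0 0; 0 3.2 1.1 0 0"}}

```text
time_s: 4.35
position: [0.4985, -0.1071, 0.0424]
tcp_rot: [[0.991, 0.135, -0.01], [0.135, -0.991, 0.001], [-0.01, -0.003, -1.0]]
force: [-11.9, -7.8, 6.2]
opening: 0.003
grasp_force: 6.2
```

Emit:
{"name": "drive_tool", "arguments": {"deltas": "0 0.8 0.4 0 0; 0 1.6 0.8 0 0; 0 2.4 1.3 0 0; 0 3.2 1.8 0 0; 0 4 2.3 0 0; 0 4.8 2.8 0 0"}}

```text
time_s: 4.95
position: [0.5021, -0.1037, 0.0423]
tcp_rot: [[0.991, 0.135, -0.013], [0.135, -0.991, 0.002], [-0.012, -0.004, -1.0]]
force: [-12.8, -4.8, 8.4]
opening: 0.003
grasp_force: 6.7
```

Emit:
{"name": "drive_tool", "arguments": {"deltas": "0 1.0 0.5 0.2 0; 0 2.0 0.9 0.4 0; 0 3 1.3 0.6 0; 0 4 1.8 0.8 0; 0 5 2.2 1 0; 0 6 2.6 1 0; 0 7 3 1 0; 0 8 3.5 1 0; 0 9 4 1 0; 0 10 4.5 1 0"}}

```text
time_s: 5.95
position: [0.5098, -0.0976, 0.0426]
tcp_rot: [[0.991, 0.135, -0.018], [0.135, -0.991, 0.005], [-0.017, -0.007, -1.0]]
force: [-13.9, -2.7, 7.0]
opening: 0.004
grasp_force: 7.6
```

```bash
cat >> h.py <<'E'
B=np.array([.6003,-.189,.1346])
MO=np.array([[70,100],[70,-100],[-70,-100],[-70,100]])/1e3
def edgefit(M0,n=5):
    """mould pose from top picture: brightness drop across the outline of its top face (z .073)"""
    cam=imaging.camera_model("top"); g=cv2.cvtColor(imaging.capture("top"),cv2.COLOR_RGB2GRAY).astype(np.float32)
    off=np.linspace(-.009,.009,37); p=np.array(M0,float)
    for it in range(n):
        L=[];N=[]
        for a,b in zip(MO,np.roll(MO,-1,0)):
            nn=np.array([-(b-a)[1],(b-a)[0]])/np.linalg.norm(b-a)
            for t in np.linspace(.08,.92,25): L.append(a+t*(b-a)); N.append(nn)
        L=np.array(L);N=np.array(N); pts=(L[:,None]+off[None,:,None]*N[:,None]).reshape(-1,2)
        w=place(p,pts); uv=proj(cam,np.c_[w,np.full(len(w),.073)]).astype(np.float32)
        v=cv2.remap(g,uv[:,:1].copy(),uv[:,1:].copy(),cv2.INTER_LINEAR).reshape(len(L),-1)
        d=-np.diff(cv2.GaussianBlur(v,(9,1),0),axis=1)
        if d[:,12:24].mean()<0 : d=-d
        d=np.abs(d); j=d.argmax(1); o=off[j]+.00025; w8=(d.max(1)>2)
        q=L+o[:,None]*N
        def f(x):
            l=(place(p,q)-x[:2])@R2(x[2]); return ((l-L)*N).sum(1)[w8]
        r=least_squares(f,p,loss="soft_l1",f_scale=.001); p=r.x
    return p,np.median(np.abs(r.fun))*1e3,g
def report(M0):
    p,res,g=edgefit(M0); c=(place(p,MO)-B[:2])@R2(B[2])*1e3
    s=bot.read_state(); t=(s["position"][:2]-B[:2])@R2(B[2])*1e3
    print("pose",p.round(4),"res",round(res,2),"yaw",round(p[2]-B[2],3)); print("bed FL FR RR RL",c.round(1).tolist())
    print("tcp bed",t.round(1),"z",s["position"][2].round(4),"F",s["force"].round(1),"t",s["time_s"])
    return p
E
python3 - <<'E'
from h import *
import numpy as np
# check on first picture
g0=imaging.capture
imaging.capture=lambda n:cv2.cvtColor(cv2.imread("pics/top0.png"),cv2.COLOR_BGR2RGB)
report([.5911,-.1919,.18]); imaging.capture=g0
report([.5955,-.189,.1])
E
```

```text
pose [ 0.5919 -0.1911  0.1847] res 0.28 yaw 0.05
bed FL FR RR RL [[56.3, 102.4], [66.3, -97.3], [-73.6, -104.3], [-83.6, 95.4]]
tcp bed [-77.4 102.7] z 0.0426 F [-13.9  -2.7   7. ] t 5.95
pose [ 0.5961 -0.1893  0.0559] res 0.71 yaw -0.079
bed FL FR RR RL [[73.4, 94.4], [57.7, -104.9], [-81.8, -93.9], [-66.1, 105.4]]
tcp bed [-77.1 102.8] z 0.0426 F [-13.3  -0.7   6.5] t 6.0
```

Emit:
{"name": "drive_tool", "arguments": {"deltas": "0 -12 -1.6 0 0; 0 -38.3 -5.2 0 0; 0 -33 -45 0 0; 0 -27.5 -85 0 0; 0 -22 -125 0 0; 0 -17 -162 0 0; 0 -13.6 -187.6 0 0; 0 -13.6 -187.6 0 0; 0 -9 -187 0 0; 0 -5 -186.5 0 0; 0 -3 -186.2 0 0; 0 -1.7 -186 0 0"}}

```text
time_s: 7.2
position: [0.5169, -0.2844, 0.0435]
tcp_rot: [[0.991, 0.135, -0.0], [0.135, -0.991, 0.0], [-0.0, -0.0, -1.0]]
force: [-0.3, -0.7, 0.2]
opening: 0.002
grasp_force: 0.0
```

```bash
python3 -c "
from h import *
report([.5961,-.1893,.056])"
```

```text
pose [ 0.5963 -0.1888  0.0543] res 0.71 yaw -0.08
bed FL FR RR RL [[73.8, 94.8], [57.8, -104.5], [-81.8, -93.3], [-65.7, 106.0]]
tcp bed [-95.3 -83.6] z 0.0436 F [-0.  -0.3 -0.5] t 7.25
```

Emit:
{"name": "drive_tool", "arguments": {"deltas": "0 1 0.1 0 0; 0 2 0.2 0 0; 0 3 0.3 0 0; 0 4 0.4 0 0; 0 5 0.4 0.1 0; 0 6.2 0.2 0.2 0; 0 7.5 0 0.3 0; 0 9 -0.3 0.4 0; 0 10.5 -0.6 0.6 0; 0 12 -0.9 0.8 0; 0 13.5 -1.2 1 0; 0 15 -1.5 1.2 0"}}

```text
time_s: 8.45
position: [0.5255, -0.2872, 0.044]
tcp_rot: [[0.991, 0.135, -0.012], [0.135, -0.991, 0.003], [-0.012, -0.004, -1.0]]
force: [-13.3, -6.7, 2.4]
opening: 0.002
grasp_force: 7.3
```

Emit:
{"name": "drive_tool", "arguments": {"deltas": "0 1.5 -0.9 0 0; 0 3 -1.8 0 0; 0 4.5 -2.6 0 0; 0 6.2 -3.4 0 0; 0 8 -4.2 0 0; 0 9.8 -5 0 0; 0 11.6 -5.7 0 0; 0 13.4 -6.4 0 0; 0 15 -7 0 0; 0 16.5 -7.5 0 0"}}

```text
time_s: 9.45
position: [0.5412, -0.2942, 0.0438]
tcp_rot: [[0.991, 0.136, -0.014], [0.136, -0.991, 0.004], [-0.014, -0.006, -1.0]]
force: [-14.5, -4.6, 3.9]
opening: 0.006
grasp_force: 7.7
```

```bash
python3 -c "
from h import *
report([.599,-.189,.16])"
```

```text
pose [ 0.6029 -0.1896  0.1971] res 0.59 yaw 0.063
bed FL FR RR RL [[66.1, 103.2], [78.6, -96.4], [-61.1, -105.1], [-73.6, 94.5]]
tcp bed [-72.  -96.6] z 0.0439 F [-13.1  -3.5   3.4] t 9.5
```

Emit:
{"name": "drive_tool", "arguments": {"deltas": "0 -12 -1.6 0 0; 0 -35.7 -4.8 0 0; 0 -41 34 -1 0; 0 -46 73 -1 0; 0 -51 112 -1 0; 0 -56 150 -1 0; 0 -60.9 181.4 -1 0; 0 -60.9 181.4 -1 0; 0 -55 182.1 -1 0; 0 -50 182.8 -1 0; 0 -48 183.2 -1 0; 0 -47 183.3 -1 0"}}

```text
time_s: 10.7
position: [0.5022, -0.1126, 0.0438]
tcp_rot: [[0.991, 0.132, 0.001], [0.132, -0.991, -0.001], [0.001, 0.001, -1.0]]
force: [-0.5, 0.1, 0.5]
opening: 0.005
grasp_force: 0.0
```

Emit:
{"name": "drive_tool", "arguments": {"deltas": "0 1 0.1 0 0; 0 2 0.2 0 0; 0 3 0.4 0 0; 0 4 0.7 0 0; 0 5 1.2 0.1 0; 0 6.2 1.8 0.2 0; 0 7.5 2.5 0.4 0; 0 9 3.3 0.6 0; 0 10.5 4.1 0.8 0; 0 12 5 1 0; 0 13.5 6 1.2 0; 0 15 7 1.4 0"}}

```text
time_s: 11.9
position: [0.5119, -0.1042, 0.0442]
tcp_rot: [[0.991, 0.134, -0.009], [0.134, -0.991, 0.001], [-0.009, -0.003, -1.0]]
force: [-6.5, -4.8, -1.6]
opening: 0.002
grasp_force: 3.9
```

Emit:
{"name": "drive_tool", "arguments": {"deltas": "0 1.7 1 0 0; 0 3.4 2 0 0; 0 5.1 3.1 0 0; 0 6.8 4.1 0 0; 0 8.5 5.2 0 0; 0 10.2 6.2 0 0; 0 11.9 7.3 0 0; 0 13.6 8.3 0 0; 0 15.2 9.4 0 0; 0 16.8 10.3 0 0"}}

```text
time_s: 12.9
position: [0.5258, -0.0927, 0.044]
tcp_rot: [[0.991, 0.135, -0.015], [0.135, -0.991, 0.004], [-0.014, -0.006, -1.0]]
force: [-10.6, -4.4, 3.5]
opening: 0.003
grasp_force: 5.7
```

```bash
python3 -c "
from h import *
report([.606,-.189,.06])"
```

```text
pose [ 0.6121 -0.1862 -0.0043] res 1.3 yaw -0.139
bed FL FR RR RL [[95.2, 90.5], [67.5, -107.6], [-71.1, -88.2], [-43.5, 109.9]]
tcp bed [-60.4 105.6] z 0.0441 F [-9.2 -0.9  2.5] t 12.95
```

Emit:
{"name": "drive_tool", "arguments": {"deltas": "0 -12 -1.6 0 0; 0 -42.4 -5.8 -1 0; 0 -37 -45 -1 0; 0 -31.5 -85 -1 0; 0 -26 -125 -1 0; 0 -21 -165 -1 0; 0 -17 -193 -1 0; 0 -17 -193 -1 0"}}

```text
time_s: 13.75
position: [0.5179, -0.2927, 0.0448]
tcp_rot: [[0.992, 0.129, 0.006], [0.129, -0.992, -0.005], [0.005, 0.006, -1.0]]
force: [-0.1, 0.4, -0.3]
opening: 0.012
grasp_force: 0.0
```

```bash
python3 -c "
from h import *
for g in ([.606,-.189,.04],[.609,-.189,.02],[.612,-.186,0]): p=report(g)
r=cv2.cvtColor(imaging.capture('top'),cv2.COLOR_RGB2BGR)
cam=imaging.camera_model('top')
im=cv2.resize(r[115:250,290:470],None,fx=4.4,fy=4.4,interpolation=cv2.INTER_CUBIC)
uv=((proj(cam,np.c_[place(p,MO),np.full(4,.073)])-[290,115]+.5)*4.4-.5).round().astype(np.int32)
cv2.polylines(im,[uv],True,(0,0,255),1);cv2.imwrite('pics/t2.png',im)"
```

```text
pose [ 0.6141 -0.185  -0.0184] res 1.3 yaw -0.153
bed FL FR RR RL [[98.7, 90.3], [68.2, -107.4], [-70.2, -86.0], [-39.7, 111.6]]
tcp bed [-96.5 -88.4] z 0.0444 F [-0.4  0.3 -0.7] t 13.8
pose [ 0.6136 -0.1852 -0.0117] res 1.25 yaw -0.146
bed FL FR RR RL [[97.5, 90.7], [68.3, -107.1], [-70.2, -86.7], [-41.0, 111.2]]
tcp bed [-97.2 -86.1] z 0.0441 F [-0.3  0.9 -0.6] t 13.85
pose [ 0.6129 -0.1852 -0.009 ] res 1.2 yaw -0.144
bed FL FR RR RL [[96.6, 91.0], [68.0, -107.0], [-70.6, -86.9], [-41.9, 111.0]]
tcp bed [-97.4 -84.9] z 0.0439 F [-0.3  1.2 -1.3] t 13.9
```

View pics/t2.png

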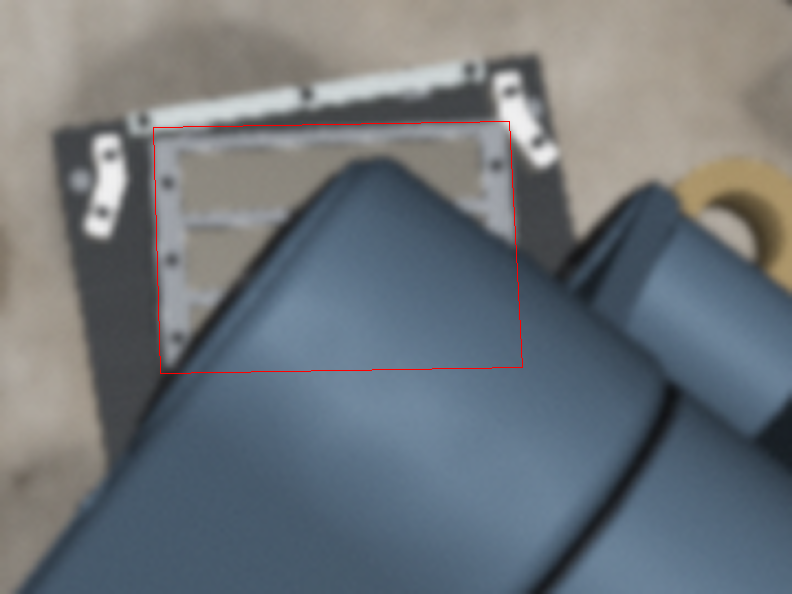

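The arm hides the rear of the mould, so the fit was pulled off. The real front edge runs from (153,137) to (508,125). I'll mask arm-coloured points and use signed gradients.

```bash
cat >> h.py <<'E'
def edgefit(M0,n=8,img=None):
    cam=imaging.camera_model("top"); im=(imaging.capture("top") if img is None else img).astype(np.float32)
    g=im.mean(2); blue=(im[...,2]-im[...,0]); blue=cv2.dilate((blue>18).astype(np.float32),np.ones((5,5)))
    off=np.linspace(-.007,.007,29); p=np.array(M0,float); L=[];N=[]
    for a,b in zip(MO,np.roll(MO,-1,0)):
        nn=np.array([-(b-a)[1],(b-a)[0]])/np.linalg.norm(b-a)
        for t in np.linspace(.04,.96,30): L.append(a+t*(b-a)); N.append(nn)
    L=np.array(L);N=np.array(N); pts=(L[:,None]+off[None,:,None]*N[:,None]).reshape(-1,2)
    for it in range(n):
        w=place(p,pts); uv=proj(cam,np.c_[w,np.full(len(w),.073)]).astype(np.float32)
        sm=lambda a:cv2.remap(a,uv[:,:1].copy(),uv[:,1:].copy(),cv2.INTER_LINEAR).reshape(len(L),-1)
        v=sm(g); ok=sm(blue).max(1)<.05
        d=-np.diff(cv2.GaussianBlur(v,(7,1),0),axis=1); j=d.argmax(1); o=off[j]+.00025; ok&=d.max(1)>2
        q=place(p,L+o[:,None]*N)
        f=lambda x:((((q-x[:2])@R2(x[2])-L)*N).sum(1))[ok]
        p=least_squares(f,p,loss="cauchy",f_scale=.0008).x
    r=f(p); global SC; SC=(ok.sum(),round(np.median(np.abs(r))*1e3,2),[int(ok[i*30:i*30+30].sum()) for i in range(4)])
    return p,np.median(np.abs(r))*1e3,g
_rep=report
def report(M0): p=_rep(M0); print(SC); return p
E
python3 - <<'E'
import h; from h import *
a=cv2.cvtColor(cv2.imread("pics/top0.png"),cv2.COLOR_BGR2RGB)
p=edgefit([.591,-.192,.18],img=a)[0]; print("ref",p,h.SC)
for g in ([.606,-.189,.04],[.608,-.187,.02]): p=report(g)
E
```

```text
ref [ 0.59189535 -0.1909928   0.18572262] (np.int64(120), np.float64(0.36), [30, 30, 30, 30])
pose [ 0.61   -0.1853  0.0316] res 0.68 yaw -0.103
bed FL FR RR RL [[90.1, 94.6], [69.5, -104.3], [-69.8, -89.9], [-49.2, 109.0]]
tcp bed [-97.2 -84.1] z 0.044 F [-0.8 -0.2  0.6] t 14.0
(np.int64(68), np.float64(0.68), [30, 12, 0, 26])
pose [ 0.6102 -0.1854  0.0331] res 0.74 yaw -0.101
bed FL FR RR RL [[90.1, 94.6], [69.8, -104.4], [-69.5, -90.2], [-49.2, 108.8]]
tcp bed [-97.  -84.1] z 0.044 F [-0.3  0.6  0.2] t 14.05
(np.int64(68), np.float64(0.74), [30, 12, 0, 26])
```

Emit:
{"name": "drive_tool", "arguments": {"deltas": "0 5 0.7 0 0; 0 10 1.3 0 0; 0 12.5 1.7 0 0; 0 14 1.9 0 0; 0 15 2 0 0; 0 16 2.1 0 0; 0 17 2.2 0 0; 0 18 2.1 0 0; 0 19.2 1.8 0.2 0; 0 20.5 1.2 0.4 0; 0 22 0.5 0.6 0; 0 23.5 -0.2 0.8 0"}}

```text
time_s: 15.25
position: [0.5341, -0.2852, 0.0441]
tcp_rot: [[0.991, 0.135, -0.012], [0.135, -0.991, 0.006], [-0.011, -0.007, -1.0]]
force: [-13.0, 0.3, 4.5]
opening: 0.009
grasp_force: 6.1
```

Emit:
{"name": "drive_tool", "arguments": {"deltas": "0 1.8 -0.8 0 0; 0 3.6 -1.6 0 0; 0 5.4 -2.4 0 0; 0 7.2 -3.2 0 0; 0 9 -4 0 0; 0 10.8 -4.7 0 0; 0 12.6 -5.4 0 0; 0 14.4 -6.1 0 0; 0 16.2 -6.7 0 0; 0 18 -7.3 0 0"}}

```text
time_s: 16.25
position: [0.5501, -0.293, 0.0441]
tcp_rot: [[0.991, 0.136, -0.015], [0.136, -0.991, 0.005], [-0.015, -0.008, -1.0]]
force: [-15.7, -1.7, 7.3]
opening: 0.005
grasp_force: 7.7
```

```bash
python3 -c "
from h import *
report([.615,-.188,.16])"
```

```text
pose [ 0.6148 -0.1856  0.1484] res 0.56 yaw 0.014
bed FL FR RR RL [[83.4, 102.4], [86.2, -97.6], [-53.8, -99.5], [-56.6, 100.5]]
tcp bed [-63.  -96.7] z 0.0442 F [-12.8  -2.3   4.3] t 16.3
(np.int64(49), np.float64(0.56), [20, 13, 0, 16])
```

Emit:
{"name": "drive_tool", "arguments": {"deltas": "0 1.6 -0.6 -0.2 0; 0 3.2 -1.1 -0.2 0; 0 4.8 -1.6 -0.2 0; 0 6.4 -2 -0.2 0; 0 8 -2.4 -0.2 0; 0 9 -2.6 -0.2 0"}}

```text
time_s: 16.9
position: [0.5597, -0.2967, 0.0441]
tcp_rot: [[0.991, 0.136, -0.014], [0.136, -0.991, 0.004], [-0.013, -0.005, -1.0]]
force: [-14.0, -2.9, 5.9]
opening: 0.003
grasp_force: 7.6
```

```bash
python3 -c "
from h import *
report([.617,-.186,.19])"
```

```text
pose [ 0.6172 -0.1857  0.211 ] res 0.31 yaw 0.076
bed FL FR RR RL [[79.3, 106.1], [94.6, -93.4], [-45.0, -104.0], [-60.3, 95.4]]
tcp bed [ -54.3 -101.4] z 0.0442 F [-13.3  -2.9   5.5] t 16.95
(np.int64(40), np.float64(0.31), [13, 14, 0, 13])
```

Emit:
{"name": "drive_tool", "arguments": {"deltas": "0 -12 -1.6 0 0; 0 -39.4 -5.3 0 0; 0 -45 34 -0.5 0; 0 -50 73 -0.5 0; 0 -55 112 -0.5 0; 0 -60 150 -0.5 0; 0 -65.2 185.9 -0.5 0; 0 -65.2 185.9 -0.5 0; 0 -60 186.6 -0.5 0; 0 -56 187.1 -0.5 0; 0 -54 187.4 -0.5 0; 0 -53.3 187.5 -0.5 0"}}

```text
time_s: 18.15
position: [0.5142, -0.111, 0.0443]
tcp_rot: [[0.991, 0.132, 0.001], [0.132, -0.991, -0.001], [0.001, 0.001, -1.0]]
force: [0.3, -0.7, -0.5]
opening: 0.003
grasp_force: 0.0
```

Emit:
{"name": "drive_tool", "arguments": {"deltas": "0 1 0.1 0 0; 0 2 0.2 0 0; 0 3 0.4 0 0; 0 4 0.7 0 0; 0 5 1 0.1 0; 0 6.2 1.5 0.2 0; 0 7.5 2 0.3 0; 0 9 2.6 0.3 0; 0 10.5 3.2 0.4 0; 0 12 3.9 0.5 0; 0 13.5 4.6 0.5 0; 0 15 5.3 0.5 0"}}

```text
time_s: 19.35
position: [0.5224, -0.1043, 0.0443]
tcp_rot: [[0.991, 0.135, -0.012], [0.135, -0.991, 0.002], [-0.012, -0.003, -1.0]]
force: [-13.0, -7.3, 7.1]
opening: 0.004
grasp_force: 6.4
```

```bash
python3 -c "
from h import *
report([.619,-.186,.18])"
```

```text
pose [ 0.6185 -0.1855  0.1871] res 0.32 yaw 0.052
bed FL FR RR RL [[83.2, 104.6], [93.7, -95.1], [-46.1, -102.5], [-56.6, 97.2]]
tcp bed [-65.5  94.6] z 0.0443 F [-9.6 -3.6  4.5] t 19.4
(np.int64(68), np.float64(0.32), [24, 30, 9, 5])
```

Emit:
{"name": "drive_tool", "arguments": {"deltas": "0 1.5 0.7 0 0; 0 3 1.5 0 0; 0 4.5 2.3 0 0; 0 6 3.1 0 0; 0 7.5 3.9 0 0; 0 9 4.7 0 0; 0 10.5 5.5 0 0; 0 12 6.3 0 0"}}

```text
time_s: 20.2
position: [0.531, -0.0965, 0.0441]
tcp_rot: [[0.991, 0.135, -0.019], [0.135, -0.991, 0.004], [-0.018, -0.007, -1.0]]
force: [-16.1, -2.5, 10.0]
opening: -0.001
grasp_force: 8.1
```

```bash
python3 -c "
from h import *
report([.6215,-.1855,.11])"
```

```text
pose [ 0.6199 -0.1846  0.1167] res 0.26 yaw -0.018
bed FL FR RR RL [[91.8, 100.5], [88.2, -99.5], [-51.8, -97.0], [-48.2, 103.0]]
tcp bed [-55.8 101.1] z 0.0442 F [-13.5  -1.3   9.3] t 20.25
(np.int64(57), np.float64(0.26), [14, 30, 11, 2])
```

Emit:
{"name": "drive_tool", "arguments": {"deltas": "0 1 0.4 0.3 0; 0 2 0.8 0.6 0; 0 3 1.2 1 0; 0 4 1.6 1 0"}}

```text
time_s: 20.65
position: [0.5334, -0.0947, 0.0444]
tcp_rot: [[0.991, 0.136, -0.023], [0.136, -0.991, 0.005], [-0.022, -0.008, -1.0]]
force: [-19.2, -7.2, 6.4]
opening: 0.001
grasp_force: 9.5
```

```bash
python3 -c "
from h import *
report([.6215,-.1845,.1])"
```

```text
pose [ 0.6209 -0.1843  0.0935] res 0.36 yaw -0.041
bed FL FR RR RL [[95.1, 98.9], [86.9, -100.9], [-53.0, -95.1], [-44.8, 104.7]]
tcp bed [-53.7 102.4] z 0.0444 F [-17.1  -5.9   7.6] t 20.7
(np.int64(48), np.float64(0.36), [11, 25, 11, 1])
```

Emit:
{"name": "drive_tool", "arguments": {"deltas": "0 -10 -1.3 0 0; 0 -36.3 -4.9 0 0; 0 -31 -45 -1.5 0; 0 -25.5 -85 -1.5 0; 0 -20 -125 -1.5 0; 0 -15 -162 -1.5 0; 0 -11.4 -189.2 -1.5 0; 0 -11.4 -189.2 -1.5 0; 0 -6 -188.5 -1.5 0; 0 -2 -188 -1.5 0; 0 0 -187.7 -1.5 0; 0 0.5 -187.6 -1.5 0"}}

```text
time_s: 21.9
position: [0.5451, -0.2828, 0.0443]
tcp_rot: [[0.991, 0.135, -0.0], [0.135, -0.991, 0.0], [-0.0, -0.0, -1.0]]
force: [-0.2, 0.4, 0.2]
opening: 0.007
grasp_force: 0.0
```

Emit:
{"name": "drive_tool", "arguments": {"deltas": "0 1 0.1 0 0; 0 2 0.2 0 0; 0 3 0.3 0 0; 0 4 0.4 0 0; 0 5 0.4 0.1 0; 0 6 0.3 0.2 0; 0 7 0.1 0.3 0; 0 8 -0.2 0.4 0; 0 9 -0.5 0.5 0; 0 10 -0.8 0.6 0; 0 11 -1.2 0.7 0; 0 12 -1.6 0.8 0"}}

```text
time_s: 23.1
position: [0.5509, -0.284, 0.0443]
tcp_rot: [[0.991, 0.135, -0.012], [0.135, -0.991, 0.005], [-0.011, -0.007, -1.0]]
force: [-12.3, -1.2, 6.0]
opening: 0.004
grasp_force: 6.3
```

```bash
python3 -c "
from h import *
report([.6215,-.185,.11])"
```

```text
pose [ 0.6193 -0.185   0.1164] res 0.42 yaw -0.018
bed FL FR RR RL [[91.2, 100.1], [87.6, -99.9], [-52.4, -97.3], [-48.8, 102.6]]
tcp bed [-61.6 -87.6] z 0.0443 F [-11.    0.5   5. ] t 23.15
(np.int64(36), np.float64(0.42), [9, 13, 0, 14])
```

Emit:
{"name": "drive_tool", "arguments": {"deltas": "0 1.2 -0.4 0 0; 0 2.4 -0.8 0 0; 0 3.6 -1.2 0 0; 0 4.8 -1.6 0 0; 0 6 -2 0 0; 0 7.2 -2.4 0 0; 0 8.4 -2.8 0 0"}}

```text
time_s: 23.85
position: [0.5579, -0.287, 0.0443]
tcp_rot: [[0.991, 0.135, -0.015], [0.136, -0.991, 0.005], [-0.014, -0.007, -1.0]]
force: [-15.5, -2.0, 7.7]
opening: -0.002
grasp_force: 7.7
```

```bash
python3 -c "
from h import *
report([.621,-.185,.16])"
```

```text
pose [ 0.6365 -0.1819  0.1367] res 0.63 yaw 0.002
bed FL FR RR RL [[106.7, 102.3], [107.1, -97.7], [-32.9, -98.0], [-33.3, 102.0]]
tcp bed [-54.8 -91.7] z 0.0443 F [-13.8  -1.4   6.3] t 23.9
(np.int64(62), np.float64(0.63), [27, 19, 0, 16])
```

Emit:
{"name": "drive_tool", "arguments": {"deltas": "0 1 -0.3 0.2 0; 0 2 -0.6 0.4 0; 0 3 -0.8 0.6 0"}}

```text
time_s: 24.2
position: [0.5589, -0.2874, 0.0443]
tcp_rot: [[0.99, 0.136, -0.019], [0.137, -0.991, 0.006], [-0.018, -0.009, -1.0]]
force: [-19.8, -3.5, 6.2]
opening: 0.006
grasp_force: 9.9
```

```bash
python3 -c "
from h import *
report([.621,-.185,.155]);report([.6195,-.185,.165])"
```

```text
pose [ 0.623  -0.1845  0.1639] res 0.31 yaw 0.029
bed FL FR RR RL [[90.2, 103.5], [96.0, -96.5], [-43.9, -100.5], [-49.8, 99.4]]
tcp bed [-54.3 -92. ] z 0.0443 F [-18.9  -3.3   6.4] t 24.25
(np.int64(30), np.float64(0.31), [2, 16, 0, 12])
pose [ 0.6312 -0.1833  0.1695] res 0.29 yaw 0.035
bed FL FR RR RL [[97.9, 103.9], [104.9, -96.0], [-35.0, -100.9], [-42.0, 99.0]]
tcp bed [-54.3 -92. ] z 0.0443 F [-18.5  -2.6   6.1] t 24.3
(np.int64(36), np.float64(0.29), [6, 17, 0, 13])
```

Emit:
{"name": "drive_tool", "arguments": {"deltas": "0 -10 -1.3 0 0; 0 -29.1 -3.9 0 0; 0 -34.5 36 -1 0; 0 -39.5 74 -1 0; 0 -44.5 112 -1 0; 0 -49.5 150 -1 0; 0 -54.2 181.6 -1 0; 0 -54.2 181.6 -1 0; 0 -50 182.2 -1 0; 0 -46 182.7 -1 0; 0 -44 183 -1 0; 0 -43.3 183.1 -1 0"}}

```text
time_s: 25.5
position: [0.5258, -0.1075, 0.0447]
tcp_rot: [[0.991, 0.132, 0.001], [0.132, -0.991, -0.001], [0.001, 0.001, -1.0]]
force: [1.2, -0.0, -0.9]
opening: 0.009
grasp_force: 0.0
```

Emit:
{"name": "drive_tool", "arguments": {"deltas": "0 1 0.1 0 0; 0 2 0.2 0 0; 0 3 0.4 0 0; 0 4 0.6 0 0; 0 5 0.8 0.1 0; 0 6 1 0.2 0; 0 7 1.3 0.3 0; 0 8 1.7 0.4 0; 0 9 2.1 0.5 0; 0 10 2.5 0.6 0; 0 11 3 0.7 0; 0 12 3.5 0.8 0"}}

```text
time_s: 26.7
position: [0.5328, -0.1033, 0.045]
tcp_rot: [[0.991, 0.135, -0.008], [0.135, -0.991, 0.0], [-0.008, -0.001, -1.0]]
force: [-8.8, -6.7, 2.0]
opening: 0.007
grasp_force: 4.7
```

Emit:
{"name": "drive_tool", "arguments": {"deltas": "0 1 0.4 0.1 0; 0 2 0.7 0.2 0; 0 3 1 0.3 0; 0 4 1.3 0.4 0"}}

```text
time_s: 27.1
position: [0.5335, -0.1022, 0.0449]
tcp_rot: [[0.991, 0.136, -0.015], [0.136, -0.991, 0.0], [-0.015, -0.002, -1.0]]
force: [-14.9, -11.9, 3.6]
opening: 0.004
grasp_force: 8.3
```

Emit:
{"name": "drive_tool", "arguments": {"deltas": "0 0.3 -1 0.1 0; 0 0.6 -2 0.2 0; 0 1 -3 0.3 0; 0 1.5 -3 0.3 0; 0 2 -3 0.3 0"}}

```text
time_s: 27.6
position: [0.5334, -0.1024, 0.0449]
tcp_rot: [[0.991, 0.135, -0.02], [0.135, -0.991, 0.005], [-0.019, -0.008, -1.0]]
force: [-16.4, -4.1, 5.7]
opening: 0.004
grasp_force: 7.9
```

```bash
python3 -c "
from h import *
report([.621,-.185,.135])
cam=imaging.camera_model('top');r=cv2.cvtColor(imaging.capture('top'),cv2.COLOR_RGB2BGR)
cv2.imwrite('pics/t3.png',cv2.resize(r[115:215,300:440],None,fx=5.7,fy=5.7,interpolation=cv2.INTER_CUBIC))"
```

```text
pose [ 0.6239 -0.184   0.1402] res 0.44 yaw 0.006
bed FL FR RR RL [[93.5, 102.2], [94.6, -97.8], [-45.4, -98.6], [-46.5, 101.4]]
tcp bed [-54.7  94.9] z 0.0449 F [-14.8  -3.3   6.5] t 27.65
(np.int64(45), np.float64(0.44), [4, 29, 9, 3])
```

View pics/t3.png

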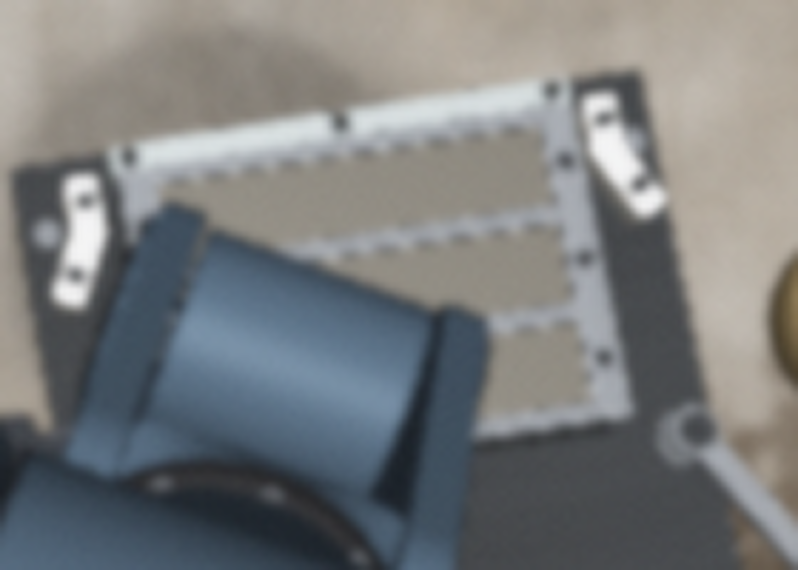

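The mould front now lies against the stop bar, with a slight yaw left (about 0.006). I'll push a little more on the left until it is blocked.

Emit:
{"name": "drive_tool", "arguments": {"deltas": "0 1 0.3 0.3 0; 0 2 0.6 0.6 0; 0 2 0.6 0.6 0"}}

```text
time_s: 28.0
position: [0.5333, -0.1022, 0.045]
tcp_rot: [[0.99, 0.136, -0.024], [0.136, -0.991, 0.005], [-0.023, -0.008, -1.0]]
force: [-18.6, -7.1, 5.4]
opening: 0.01
grasp_force: 9.6
```

Emit:
{"name": "drive_tool", "arguments": {"deltas": "0 -10 -1.3 0 0; 0 -30.9 -4.2 0 0; 0 -25 -45 -2 0; 0 -20 -85 -2 0; 0 -14.5 -125 -2 0; 0 -9.5 -162 -2 0; 0 -6.6 -184.3 -2 0; 0 -6.6 -184.3 -2 0; 0 0 -183.4 -2 0; 0 5 -182.8 -2 0; 0 7 -182.5 -2 0; 0 8 -182.4 -2 0"}}

```text
time_s: 29.2
position: [0.5532, -0.2847, 0.0448]
tcp_rot: [[0.991, 0.135, -0.0], [0.135, -0.991, 0.0], [-0.0, -0.0, -1.0]]
force: [-0.2, 0.5, 1.2]
opening: 0.003
grasp_force: 0.0
```

Emit:
{"name": "drive_tool", "arguments": {"deltas": "0 1 0.1 0 0; 0 2 0.2 0 0; 0 3 0.3 0 0; 0 4 0.3 0 0; 0 5 0.3 0.1 0; 0 6 0.2 0.2 0; 0 7 0 0.3 0; 0 8 -0.2 0.4 0; 0 9 -0.4 0.5 0; 0 10 -0.7 0.6 0; 0 11 -1 0.7 0; 0 12 -1.3 0.8 0"}}

```text
time_s: 30.4
position: [0.5583, -0.2862, 0.0449]
tcp_rot: [[0.991, 0.135, -0.014], [0.135, -0.991, 0.005], [-0.013, -0.006, -1.0]]
force: [-14.0, -1.9, 6.1]
opening: 0.004
grasp_force: 7.2
```

Emit:
{"name": "drive_tool", "arguments": {"deltas": "0 1 -0.2 0.2 0; 0 2 -0.4 0.4 0; 0 3 -0.6 0.6 0; 0 3 -0.6 0.6 0"}}

```text
time_s: 30.8
position: [0.5584, -0.2863, 0.0448]
tcp_rot: [[0.991, 0.136, -0.02], [0.136, -0.991, 0.006], [-0.018, -0.009, -1.0]]
force: [-18.1, -2.6, 6.6]
opening: 0.007
grasp_force: 9.4
```

```bash
python3 -c "
from h import *
report([.622,-.185,.138])"
```

```text
pose [ 0.6365 -0.1818  0.1333] res 0.35 yaw -0.001
bed FL FR RR RL [[107.0, 102.2], [106.7, -97.8], [-33.3, -97.6], [-33.0, 102.4]]
tcp bed [-54.5 -90.8] z 0.0448 F [-19.3  -2.7   6.8] t 30.85
(np.int64(61), np.float64(0.35), [27, 18, 0, 16])
```

The mould is blocked on both sides at matching depths (tool x -54.5 and -54.7) with yaw about 0, so it is home. Before the latch I'll check clearance to the vise and the tape on its right.

```bash
python3 - <<'E'
from h import *
t,s=imaging.camera_model("top"),imaging.camera_model("side")
inb=lambda w:((np.atleast_2d(w)[:,:2]-B[:2])@R2(B[2])*1e3).round(0)
def tri(a,b):
    f=lambda X:np.r_[(proj(t,X)-a).ravel(),(proj(s,X)-b).ravel()]
    r=least_squares(f,[.5,-.4,.05]); print(r.x.round(3),r.fun.round(1),inb(r.x))
tri([482,219],[293.8,103.3])
tri([445,211.5],[288.3,111])   # knob
tri([519,217],[330,72])       # vise top guess
for z in (0,.04): print("tape near edge",z,inb(ray(t,[[452,188],[437,168]],z)))
for q in (.26,.5,.8,1.2,1.6,2,2.2,2.356,2.42):
    a=q-.785; u=np.array([-np.cos(a),np.sin(a)]); n=-np.array([np.sin(a),np.cos(a)])
    h=15*abs(n[0])+9.5*abs(n[1]); p=np.array([-54,-131])+50*u+(6+h)*n
    print(q,p.round(1),"world",(place(B,p/1e3)*1e3).round(1))
print(bot.read_state()["joint_positions"].round(1))
E
```

```text
[ 0.491 -0.485  0.011] [-0.   0.4 -0.6 -0.1] [[-148. -279.]]
[ 0.507 -0.375  0.063] [-0.   0.4 -0.5 -0.1] [[-117. -172.]]
[ 0.447 -0.515  0.131] [ -1.1  15.9 -22.7  -3.9] [[-195. -303.]]
tape near edge 0 [[ -55. -225.]
 [   3. -197.]]
tape near edge 0.04 [[ -60. -210.]
 [  -3. -183.]]
0.26 [ -86.4 -174.9] world [[ 538.2 -373.9]]
0.5 [ -96.5 -163.6] world [[ 526.6 -364.1]]
0.8 [-104.2 -146. ] world [[ 516.6 -347.6]]
1.2 [-108.1 -129.8] world [[ 510.6 -332.2]]
1.6 [-105.3 -110.7] world [[ 510.8 -312.8]]
2 [-93.3 -92.3] world [[ 520.2 -293. ]]
2.2 [-83.8 -85.1] world [[ 528.7 -284.5]]
2.356 [-75. -81.] world [[ 536.9 -279.3]]
2.42 [-72.3 -79.7] world [[ 539.3 -277.7]]
[-37.1  44.   87.9  -0.5  49.2  45.4]
```

Emit:
{"name": "drive_tool", "arguments": {"deltas": "0 -10 -1.3 0 0; 0 -38.6 -5.2 0 0; 0 -38.6 -5.2 40 0; 0 -38.6 -5.2 80 0.14; 0 -38 -25 80 0.29; 0 -35 -50 80 0.44; 0 -30 -75 80 0.59; 0 -24 -92.8 80 0.74; 0 -24 -92.8 80 0.89; 0 -24 -92.8 80 1.04; 0 -24 -92.8 80 1.19; 0 -24 -92.8 80 1.34"}}

```text
time_s: 32.05
position: [0.5445, -0.3813, 0.1262]
tcp_rot: [[0.091, 0.996, 0.002], [0.996, -0.091, -0.001], [-0.001, 0.002, -1.0]]
force: [-0.0, 0.1, 0.2]
opening: 0.005
grasp_force: 0.0
```

```bash
python3 -c "
from h import *
report([.622,-.184,.138])
for n in ('side',):
  r=cv2.cvtColor(imaging.capture(n),cv2.COLOR_RGB2BGR)
  cv2.imwrite('pics/s4.png',cv2.resize(r[60:220,190:370],None,fx=3.6,fy=3.6,interpolation=cv2.INTER_CUBIC))"
```

```text
pose [ 0.6249 -0.1833  0.1381] res 0.31 yaw 0.004
bed FL FR RR RL [[94.8, 102.6], [95.5, -97.4], [-44.5, -97.9], [-45.2, 102.1]]
tcp bed [ -81.2 -183. ] z 0.1263 F [ 0.6 -0.2  0.1] t 32.1
(np.int64(65), np.float64(0.31), [4, 17, 14, 30])
```

View pics/s4.png

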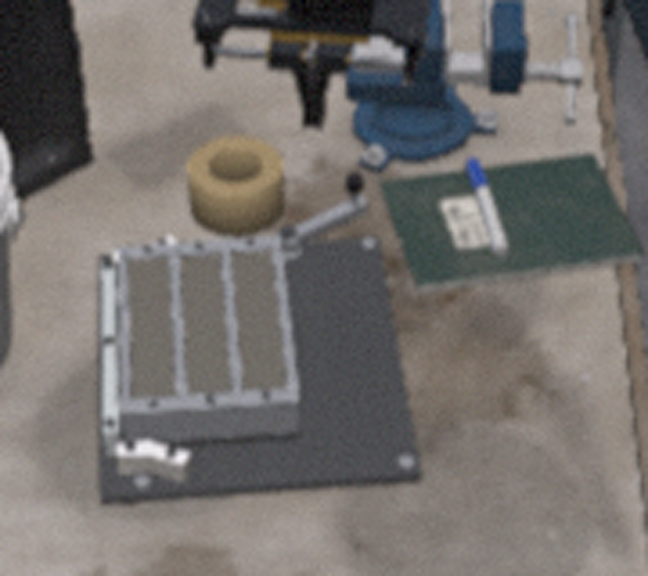

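The side view shows the mould against the stop bar, the latch still open at px (300–360, 190–240), and the gripper clear of the vise and the tape. I'll lower beside the bar.

Emit:
{"name": "drive_tool", "arguments": {"deltas": "0 0 0 -30 0.12; 0 0 0 -60 0.23; 0 0 0 -85 0.23; 0 0 0 -92 0.23; 0 0 0 -92 0.23; 0 -2.5 3.5 -92 0.23; 0 -5 7 -92 0.23; 0 -8 10 -92 0.23; 0 -11 12.5 -92 0.23; 0 -14 14.5 -92 0.23; 0 -17 17 -92 0.23; 0 -19.5 20 -92 0.23"}}

```text
time_s: 33.35
position: [0.5242, -0.3612, 0.0345]
tcp_rot: [[-0.132, 0.991, 0.001], [0.991, 0.132, -0.001], [-0.001, 0.001, -1.0]]
force: [1.5, -2.9, 0.5]
opening: 0.006
grasp_force: 1.1
```

Emit:
{"name": "drive_tool", "arguments": {"deltas": "0 -2.5 4.5 0 0; 0 -5 9 0 0; 0 -7.5 13.5 0 0; 0 -9.5 18 0 0; 0 -11.5 23 0 0; 0 -13.5 28.9 0 0; 0 -14 33.5 0 0; 0 -14.5 38 0 0; 0 -14 43 0 0; 0 -13.3 48.3 0 0; 0 -11.5 53 0 0; 0 -9 58 0 0"}}

```text
time_s: 34.55
position: [0.5149, -0.3023, 0.034]
tcp_rot: [[-0.133, 0.991, -0.001], [0.991, 0.133, 0.001], [0.001, -0.001, -1.0]]
force: [0.1, -2.7, 1.0]
opening: 0.003
grasp_force: 1.1
```

Emit:
{"name": "drive_tool", "arguments": {"deltas": "0 2.5 5 0 0; 0 5.1 10.1 0 0; 0 8 13 0 0; 0 10.8 15.8 0 0; 0 13.6 18.6 0 0; 0 15 19.6 0 0; 0 16.5 20.5 0 0; 0 18 21.5 0 0"}}

```text
time_s: 35.35
position: [0.5331, -0.2814, 0.0341]
tcp_rot: [[-0.133, 0.991, -0.0], [0.991, 0.133, 0.0], [0.0, -0.0, -1.0]]
force: [-1.3, -2.0, -0.8]
opening: 0.008
grasp_force: 0.9
```

Emit:
{"name": "drive_tool", "arguments": {"deltas": "0 1 0.3 0 0; 0 2 0.6 0 0; 0 3 0.9 0 0; 0 4 1.1 0 0; 0 5 1.3 0 0; 0 6 1.4 0 0"}}

```text
time_s: 35.95
position: [0.5387, -0.2793, 0.034]
tcp_rot: [[-0.133, 0.991, -0.001], [0.991, 0.133, 0.001], [0.002, -0.001, -1.0]]
force: [-2.3, 0.7, 0.4]
opening: 0.007
grasp_force: 1.0
```

Emit:
{"name": "drive_tool", "arguments": {"deltas": "0 1 0.1 0 0; 0 2 0.2 0 0; 0 3 0.3 0 0; 0 4 0.4 0 0; 0 5 0.5 0 0"}}

```text
time_s: 36.45
position: [0.5441, -0.2793, 0.034]
tcp_rot: [[-0.133, 0.991, -0.001], [0.991, 0.133, 0.001], [0.001, -0.0, -1.0]]
force: [-2.7, 1.0, 0.2]
opening: 0.003
grasp_force: 1.1
```

Emit:
{"name": "drive_tool", "arguments": {"deltas": "0 1 0.1 0 0; 0 2 0.2 0 0; 0 3 0.3 0 0; 0 4 0.4 0 0"}}

```text
time_s: 36.85
position: [0.5445, -0.2791, 0.034]
tcp_rot: [[-0.134, 0.991, -0.008], [0.991, 0.134, 0.001], [0.002, -0.008, -1.0]]
force: [-11.9, -3.3, 3.8]
opening: 0.006
grasp_force: 6.5
```

Emit:
{"name": "drive_tool", "arguments": {"deltas": "0 -4 -0.5 0 0; 0 -15 -2 0 0; 0 -30 -4 0 0; 0 -30 -4 40 0; 0 -30 -4 80 0; 0 -60 -40 110 0; 0 -80 -80 130 0; 0 -100 -120 130 0; 0 -120 -160 130 0; 0 -140 -200 130 0; 0 -140 -200 130 0; 0 -140 -200 130 0"}}

```text
time_s: 38.05
position: [0.4077, -0.4805, 0.1643]
tcp_rot: [[-0.13, 0.992, 0.002], [0.992, 0.13, -0.001], [-0.001, 0.001, -1.0]]
force: [-0.3, -0.1, 0.3]
opening: 0.005
grasp_force: 0.0
```

```bash
python3 -c "
from h import *
report([.622,-.184,.138])
r=cv2.cvtColor(imaging.capture('top'),cv2.COLOR_RGB2BGR)
cam=imaging.camera_model('top')
w=place(B,np.array([[-54,-57],[-54,-131]])/1e3); print('expect knob px',proj(cam,np.c_[w[:1],[[.075]]]))
im=cv2.resize(r[115:250,290:470],None,fx=4.4,fy=4.4,interpolation=cv2.INTER_CUBIC)
cv2.imwrite('pics/t5.png',im);print(((proj(cam,np.c_[w[:1],[[.075]]])-[290,115]+.5)*4.4-.5))"
```

```text
pose [ 0.6248 -0.1835  0.1389] res 0.36 yaw 0.004
bed FL FR RR RL [[94.6, 102.4], [95.4, -97.6], [-44.6, -98.2], [-45.4, 101.8]]
tcp bed [-229.3 -261.6] z 0.1641 F [ 0.4 -0.6  0.4] t 38.1
(np.int64(92), np.float64(0.36), [4, 28, 30, 30])
expect knob px [[394.94834243 193.28920609]]
[[463.47270668 346.17250681]]
```

View pics/t5.png

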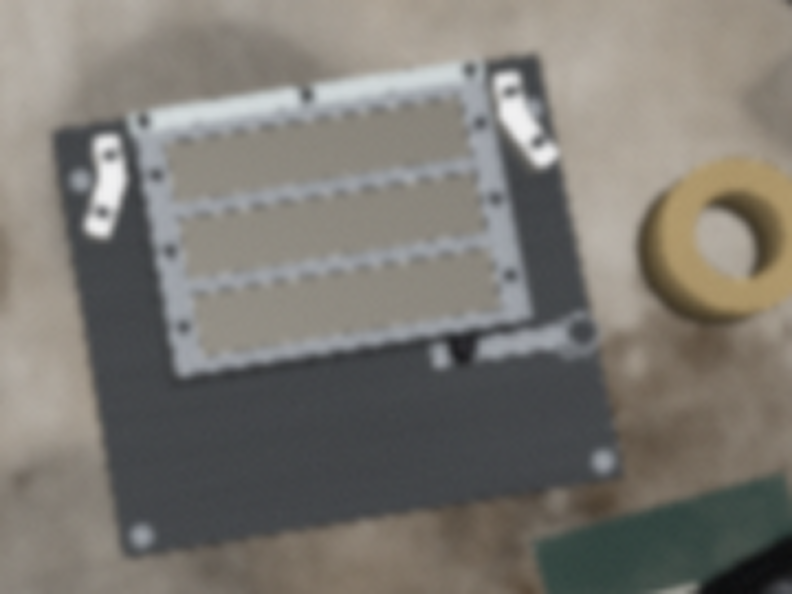

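The knob sits at (463,348), where the closed position predicts (463,346). The latch bar lies across behind the mould, and the front edges measure 94.6 and 95.4 mm. I'm handing in.

```bash
python3 -c "
from rig import bot
print(bot.hand_in())"
```

```text
the job is handed in; nothing more can be done
None
```

The mould sits on both stop buttons (front edges measured at 94.6 and 95.4 mm), the latch is closed behind it to within about 0.015 rad by the camera, the highest force I read at the gripper was about 21 N, and the job was handed in at about 38 s; no verdict came back.

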